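# Clear the toy level crossing and close its gate with the toggle lever

### The job

The wooden train is waiting. With the fingertips, push the little van forward, the way its nose points, until it is wholly clear of the rail track but still wholly on the road; then push the toggle lever past its centre so that it snaps over to its other side and swings the gate shut across the road. Do not pinch or lift anything, work the gate only by its lever without touching the gate itself, and leave the other toys standing where they are.

Things in the scene. Friction and masses are not known exactly. Their poses are not given: they have to be found in the camera images.
- crossing: fixed board 12 mm thick. Origin: underside, where road and rail track cross. x: along the road, the van's driving direction; y: across it, to the lever's side (robot's side). Board x -150 to 185, y -70 to 125 mm. Road: lane |y| < 33 mm between kerbs 8 mm high (top 20 mm over table), 8 mm wide, to the board's ends. Track: flush plank |x| < 20 mm along y, going on past the board to y -190 and 165
- van: loose wooden van 100 mm long, 54 wide over wheels, 62 high, 0.1 to 0.25 kg. Origin: centre of underside (wheel bottoms); x to the nose (low bonnet end). Flat upright tail at x -50, 6 to 62 mm above the origin. Wheels do not turn: it slides and stays put. Starts on the road across the track, nose to crossing +x. Clear of the track and still on the road with origin at crossing x 70 to 135 mm
- lever (a joint): toggle lever angle, rad: 0 = start, leaning 0.5 from upright to crossing -x; 1.0 = leaning 0.5 to +x. Pivot axis along crossing y, at crossing x 70, y 92 mm, 30 mm above the table. It is top-heavy: its weight throws it away from upright (0.5). About 1.5 N sideways on the bar starts it, less nearer upright; past upright it snaps over by itself to the other stop and stays
- lever_bar (a point): centre of the round brass cross bar (the weight, 0.25 kg) atop the toggle lever, 28 mm diameter, 46 mm long along crossing y. It is 65 mm from the pivot: 87 mm above the table at either end stop, 95 upright; it travels 62 mm along crossing x, from x 39 to 101. Below it a 10 by 12 mm stem runs down to the housing (56 mm long, 34 wide, top 40 mm above the table)
- gate (a joint): striped swing gate about its upright peg, rad: 0 = open, beside the road pointing to crossing -x; 1.57 = shut, straight across the road. Linked under the board to the lever: gate = 1.57 x lever. Peg at crossing x -42, y -52 mm, with a 20 mm ball on top, 80 mm high. Shut, it lies across the road at crossing x -42 mm, where a van would block it
- gate_tip (a point): middle of the gate panel's free end, 104 mm from the peg's axis and 44 mm above the table; the panel is 10 mm thick and stands 26 to 62 mm above the table
- tree: bystander: loose wooden fir tree 44 mm wide, 82 mm high, on the crossing board; origin at the centre of its foot
- signal: bystander: loose wooden rail signal on a 24 mm round foot, 81 mm high, on the crossing board by the far kerb; origin under its foot
- loco: bystander: loose wooden steam engine 85 by 42 mm, 65 mm high, waiting on the rail track beyond the crossing; origin at the centre of its underside
- carrier: bystander: loose blue car carrier lorry about 206 by 60 mm, 72 mm high; origin on its underside
- ramp: bystander: loose ramp track piece 180 by 44 mm, rising from 12 to 48 mm; origin at the centre of its underside
- cup: bystander: loose ceramic cup 68 mm wide, 75 mm high; origin at the centre of its underside
- arch: bystander: loose wooden arch block 90 by 35 mm, 82 mm high; origin at the centre of its underside
There are look-alikes about, which are no part of the job. Of the things that look like the van, the smallest one is meant.

How it is judged:
On the way, in this order (a step that is already met when the one before it is completed fails the run):
1. the van stands wholly clear of the rail track and on the road (x of van in the frame of crossing between 0.07 and 0.14 m and y of van in the frame of crossing between -0.035 and 0.035 m), for 0.2 s.
2. the lever has snapped over and the gate is shut (value of joint lever above 0.9 rad and value of joint gate above 1.42 rad), for 0.2 s.
At the end, for the whole second after the job is handed in: Van at rest upright on the road, along it within 0.35 rad, origin 70 to 140 mm past the track's middle, within 35 mm of the road's centre line; lever over (above 0.90 rad, at rest), gate shut (above 1.42 rad); other toys upright within 30 mm of their start (all of step 1 and all of step 2 and velocity of joint lever below 0.1 rad/s and linear speed of van below 0.02 m/s and angle between van's own z axis and vertical below 0.1 rad and angle between the x axis of van and the x axis of crossing, either way round below 0.35 rad and distance of each of tree, signal, loco, carrier, ramp, cup, arch from where it was at the start of the episode below 0.03 m and angle between each of tree, signal, loco, carrier, ramp, cup, arch's own z axis and vertical below 0.35 rad); the robot touches nothing.
It fails at once if the van is lifted (more than 10 mm) or tipped (height (world z) of van above 0.022 m or angle between van's own z axis and vertical above 0.3 rad).
It fails at once if the van or the lever is squeezed or forced (more than 30 N) (contact force between the fingers and van above 30 N or contact force between the fingers and lever above 30 N).
It fails at once if the robot touches the gate (more than 1 N) (contact force between any of the fingers, the arm and gate above 1 N).
It fails at once if another toy is moved more than 30 mm or knocked over (distance of any of tree, signal, loco, carrier, ramp, cup, arch from where it was at the start of the episode above 0.03 m or angle between any of tree, signal, loco, carrier, ramp, cup, arch's own z axis and vertical above 0.35 rad).
It also fails if it takes over 45 s, if anything falls off the work surface, if the arm or the gripper's body presses on something with over 40 N, if the wrist force passes 120 N, or if a joint passes its speed limit or range.

### The arm

A 7-joint arm with a two-finger parallel gripper is mounted at the origin on the work surface. World frame = base frame: x ahead of the robot, y to its left, z up, the work surface at z = 0. Lengths are in m, angles in rad, forces in N, time in s.
With the tool pointing down it reaches from about 0.4 to 0.75 m from the base axis. Payload 19.5 kg.
Tool frame: the origin (TCP) lies at the very end of the fingers, on their centre line; the grasp point (between the pads) lies behind it (bot.grip_point_offset is the z of the grasp point in the tool frame, in m); z points along the fingers, y is the line along which they close (so a half turn about z gives the same grasp; the last joint's range is limited). The gripper opens to 85 mm and grips with 20 to 120 N. Pads are 22 mm wide; open, the fingers measure 114 mm over their backs; the gripper's body (76 mm by 85 mm) begins 54 mm behind the grasp point. The pads swing forward as they close: fully open they stand 13 mm farther back than shut.
Start: joints at [-1.18, 0.707, -0.028, 1.485, 0.022, 0.951, -0.075], TCP at [0.241, 0.522, 0.203] pointing down, gripper open.
Joint ranges: [-2.71, 2.71], [-0.32, 2.16], [-1.57, 1.52], [0, 2.45], [-1.46, 4.6], [0, 2.02], [-2.83, 2.83]. Speed limits (rad/s): [1.89, 1.89, 2.57, 2.57, 3.01, 3.01, 3.01].

### API

Orientations are given as [roll, pitch, yaw] about the fixed x, y, z axes, in that order (R = Rz(yaw) Ry(pitch) Rx(roll)).
In Python, from bench import bot gives the robot as it stands.
- The arm moves only by the tool move_arm, never from a script. Its argument "motion" is a list of rows, each an object of numbers: "x", "y", "z": the shift along the tool's x, y, z in m; "spin": the turn about the tool's z in rad. A call has 1 to 5 rows; each row is the pose to reach, as a shift and turn from the pose commanded when the call began, along the tool's axes at that moment; what a row does not reach only later rows make up. A row lasts 1/8 s, in which the tool goes at most 62.5 mm and 10.7 degrees, less where a joint would pass 70% of its speed; a pose out of reach is approached as far as the arm can. A call with a gripper value outside its range is refused whole. "gripper" is the opening in per cent of the stroke, from 0 (shut) to 100 (fully open), set as the call begins (left out, the last holds). The fingers move at their own pace and stop on an object; "squeeze" is the grip in N (left out, the last holds). Time passes only in rows, so rows that repeat a pose let the fingers close. It gives the time, the measured TCP pose, the force, the opening and the grip force at its end, in the units of the state.
- bot.get_state(): the state, without advancing time (a new reading comes with each control period).
- bot.camera(name): name is "side" or "top"; returns (picture, depth): 420x560x3 uint8, red, green, blue; 420x560 float32, m along the optical axis (not along the pixel's ray), 0 where there is no reading.
- bot.camera_model(name): a dict with "fx", "fy", "cx", "cy" (pixels), "k1" (the pictures are not rectified: a ray, as slopes to the right and down, at radius r is drawn at 1 + k1 r^2 times it, then the intrinsics apply), "R" (3x3) and "t" (3): a world point X has camera coordinates R X + t. Camera axes: x right, y down, z forward; pixel columns grow to the right and rows downward; lengths in m; the calibration is good to about 2 mm. A picture is of the moment at which its call begins. camera_model takes no time and is no camera call.
- bot.hand_in(): hands the job in; it is judged then, once.
The state is a dict: "time_s": time; "qpos": joint angles; "qvel": joint speeds; "tau": joint torques, N m; "tcp_pos": TCP position; "eef_rot": TCP orientation; "wrist_force": force on the tool from outside, world axes, zero at the start; "moment": the same for the moment, N m; "gripper_width": opening from 0.0 (shut) to 1.0 (fully open); "grip_force": force on a finger pad.
Only numpy, scipy, OpenCV 4.12 (cv2) and the standard library are available. Lean on these libraries where they do the work, as an engineer would, in place of code of your own. Each camera call takes 0.05 s, during which the arm holds its last target. There are 200 camera calls.

## Working session

There is one attempt and no reset: what is moved stays moved. The work goes in short steps, Python scripts to look and compute and a tool call to move; the robot and the scene stay as the last step left them, time stands still between calls to the robot, and variables do not carry over. Pictures are saved under pics/ and viewed, at most 10 in all, crops included, and the job is handed in when it is done.

Besides the shell and the picture viewer there is one more tool, called as a command line: name --argument value ..., lists and objects as JSON in quotes. move_arm: Moves the arm, as the interface text tells. Its arguments: {"type":"object","properties":{"motion":{"type":"array","items":{"type":"object","properties":{"x":{"type":"number"},"y":{"type":"number"},"z":{"type":"number"},"spin":{"type":"number"}}}},"gripper":{"type":"number"},"squeeze":{"type":"number"}},"required":["motion"]}

```bash
mkdir -p pics; python3 - <<'E'
from bench import bot
import cv2,numpy as np
for n in("top","side"):
    p,d=bot.camera(n); cv2.imwrite(f"pics/{n}0.png",p[:,:,::-1]); np.savez(f"{n}0.npz",p=p,d=d)
    m=bot.camera_model(n); print(n,{k:np.round(v,3).tolist() for k,v in m.items()})
s=bot.get_state(); print(s["time_s"],s["tcp_pos"],s["eef_rot"],bot.grip_point_offset)
E
```

```text
top {'fx': 525.403, 'fy': 525.403, 'cx': 268.202, 'cy': 206.064, 'k1': -0.191, 'R': [[-0.0, -1.0, 0.014], [-0.985, -0.002, -0.175], [0.175, -0.014, -0.984]], 't': [-0.011, 0.535, 1.566]}
side {'fx': 434.722, 'fy': 434.722, 'cx': 280.34, 'cy': 208.855, 'k1': -0.073, 'R': [[0.938, -0.346, -0.02], [-0.238, -0.601, -0.763], [0.251, 0.72, -0.647]], 't': [-0.489, 0.18, 1.031]}
0.1 [0.24105802 0.52174631 0.20230263] [-3.14065396e+00  6.00727853e-05  2.70883749e+00] -0.0187
```

View pics/top0.png

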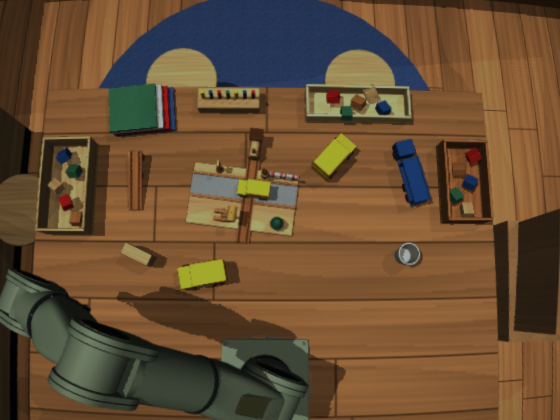

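View pics/side0.png

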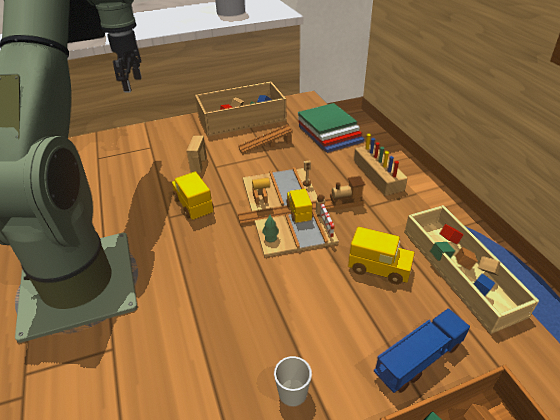

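```bash
cat > h.py <<'E'
import cv2,numpy as np
from bench import bot
def cloud(n,d):
    m=bot.camera_model(n); h,w=d.shape
    u,v=np.meshgrid(np.arange(w),np.arange(h))
    K=np.array([[m["fx"],0,m["cx"]],[0,m["fy"],m["cy"]],[0,0,1.]])
    r=cv2.undistortPoints(np.stack([u,v],-1).reshape(-1,1,2).astype(float),K,np.array([m["k1"],0,0,0.])).reshape(h,w,2)
    c=np.dstack([r*d[...,None],d])
    W=(c-np.array(m["t"]))@np.array(m["R"])
    W[d==0]=np.nan
    return W
def ray(n,u,v,z):
    m=bot.camera_model(n)
    K=np.array([[m["fx"],0,m["cx"]],[0,m["fy"],m["cy"]],[0,0,1.]])
    r=cv2.undistortPoints(np.array([[[u,v]]],float),K,np.array([m["k1"],0,0,0.]))[0,0]
    R=np.array(m["R"]); o=-R.T@np.array(m["t"]); q=R.T@np.array([*r,1]); return o+q*(z-o[2])/q[2]
E
python3 - <<'E'
from h import *
for n in("top","side"):
    z=np.load(n+"0.npz"); p,d=z["p"],z["d"]; W=cloud(n,d)
    hsv=cv2.cvtColor(p,cv2.COLOR_RGB2HSV); H,S,V=[hsv[...,i].astype(int) for i in range(3)]
    box=(slice(125,260),slice(175,310)) if n=="top" else (slice(150,270),slice(230,375))
    B=np.zeros(d.shape,bool); B[box]=1
    yel=B&(H>24)&(H<34)&(S>200)&(V>90); yel=cv2.morphologyEx(yel.astype(np.uint8),cv2.MORPH_OPEN,np.ones((2,2)))
    N,L,st,c=cv2.connectedComponentsWithStats(yel)
    for i in range(1,N):
        if st[i,4]<60: continue
        P=W[L==i]; P=P[np.isfinite(P[:,0])]; 
        print(n,"yel",st[i],"z",np.percentile(P[:,2],[5,50,97]).round(3))
        for lo,hi in((.03,.062),(.062,.09)):
            Q=P[(P[:,2]>lo)&(P[:,2]<hi)]
            if len(Q)>10: r=cv2.minAreaRect((Q[:,:2]*1000).astype(np.float32));print(lo,len(Q),np.round(r[0]),np.round(r[1]),round(r[2],1))
    gr=B&(S<70)&(V>60); P=W[gr]; P=P[np.isfinite(P[:,0])]; P=P[(P[:,2]>.005)&(P[:,2]<.017)]
    r=cv2.minAreaRect((P[:,:2]*1000).astype(np.float32));print("road",len(P),np.round(r[0]),np.round(r[1]),round(r[2],1),np.median(P[:,2]), cv2.fitLine((P[:,:2]*1000).astype(np.float32),2,0,.01,.01).ravel())
    y,x=box[0],box[1]; c=cv2.resize(p[y,x],None,fx=4.4,fy=4.4,interpolation=cv2.INTER_CUBIC); cv2.imwrite(f"pics/{n}c.png",c[:,:,::-1])
E
```

```text
road 1340 [611.  65.] [336. 101.] 83.7 0.0117682950628972 [1.2754682e-01 9.9183255e-01 5.9608582e+02 7.6762894e+01]
side yel [292 190  21  18 262] z [0.072 0.075 0.078]
0.062 261 [589.  20.] [67. 43.] 82.3
side yel [353 228  23  23 385] z [0.087 0.089 0.092]
0.062 270 [ 666. -190.] [61. 52.] 49.1
road 1099 [625. 128.] [466. 170.] 62.8 0.013785782713449882 [1.3157758e-01 9.9130589e-01 5.8964966e+02 4.8072147e+01]
```

View pics/topc.png

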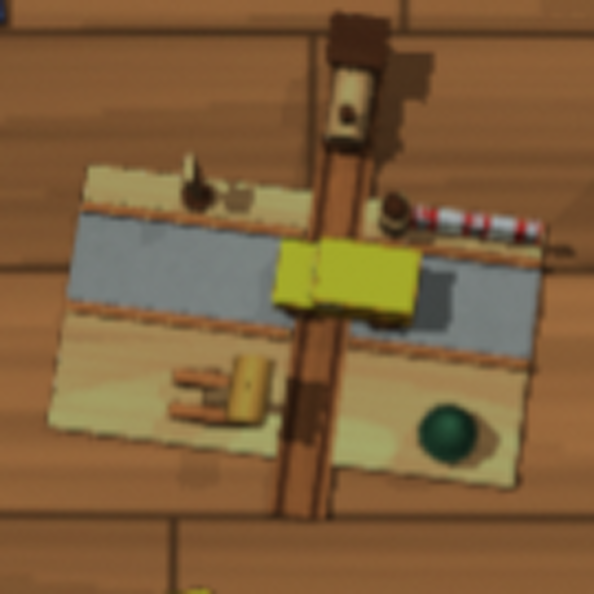

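View pics/sidec.png

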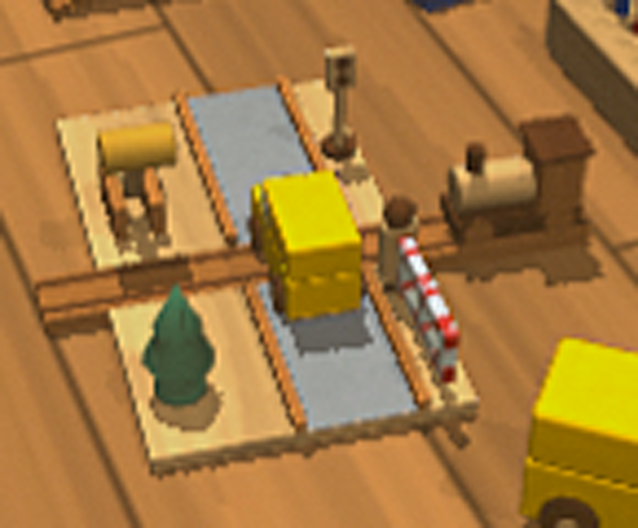

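The top crop (×4.4, offset 175,125) shows board corners at (88,165), (48,430), (517,488) and (545,226). The van's tail edge runs (420,250) to (413,318), with its nose to the left. The lever bar is at about (250,388), leaning right, and the tree is at (448,433). The side crop agrees, and shows the gate open beside the far kerb.

```bash
cat >> h.py <<'E'
def tp(a,b,z): return ray("top",175+a/4.4-.4,125+b/4.4-.4,z)
E
python3 - <<'E'
from h import *
from scipy.spatial.transform import Rotation as Ro
I=np.array([[88,165],[48,430],[517,488],[545,226]]); C=np.array([[185,-70],[185,125],[-150,125],[-150,-70]])/1e3
W=np.array([tp(a,b,.012)[:2] for a,b in I])
cm,wm=C.mean(0),W.mean(0); A=(W-wm); Bc=C-cm
th=np.arctan2((Bc[:,0]*A[:,1]-Bc[:,1]*A[:,0]).sum(),(Bc*A).sum())
R=np.array([[np.cos(th),-np.sin(th)],[np.sin(th),np.cos(th)]]); o=wm-R@cm
print("yaw",th,"o",o,"res",((Bc@R.T-A)*1e3).round(1).tolist())
np.savez("fr.npz",R=R,o=o,th=th)
f=lambda w:((np.array(w)[:2]-o)@R*1e3).round(1)
for nm,a,b,z in(("tailL",420,250,.074),("tailR",413,318,.074),("roofF",318,243,.074),("nose",275,305,.04),("bar",250,388,.087),("tree",448,433,.09),("gateend",542,230,.062),("ball",396,208,.08),("loco",345,145,.05)):
    w=tp(a,b,z); print(nm,w.round(4),f(w))
# height from side view and depth clouds
for n in("top","side"):
    q=np.load(n+"0.npz"); Wc=cloud(n,q["d"]); P=Wc[np.isfinite(Wc[...,0])]
    c=(P[:,:2]-o)@R*1e3
    for nm,x0,x1,y0,y1,z0 in(("van",-90,90,-32,32,.066),("bar",10,75,60,125,.08),("tree",-150,-50,50,125,.03)):
        k=(c[:,0]>x0)&(c[:,0]<x1)&(c[:,1]>y0)&(c[:,1]<y1)&(P[:,2]>z0)&(P[:,2]<.12)
        if k.any(): print(n,nm,k.sum(),c[k].min(0).round(),c[k].max(0).round(),np.percentile(P[k,2],[50,98]).round(3))
s=bot.get_state(); T=Ro.from_euler("xyz",s["eef_rot"]).as_matrix(); print(T.round(3))
for nm,cx,cy in(("behind van",-95,0),("bar behind",0,92)):
    w=R@np.array([cx,cy])/1e3+o; print(nm,w, (T.T@(np.array([*w,.2])-s["tcp_pos"])).round(3))
E
```

```text
yaw 1.4455797223445854 o [0.59020831 0.04939129] res [[-1.0, -0.4], [0.1, 0.4], [-1.1, 1.3], [2.0, -1.3]]
tailL [ 0.6068 -0.0155  0.074 ] [-62.3 -24.5]
tailR [ 0.5588 -0.0106  0.074 ] [-63.5  23.7]
roofF [0.6115 0.0552 0.074 ] [  8.4 -20.4]
nose [0.5745 0.086  0.04  ] [34.4 20.1]
bar [0.5075 0.1003 0.087 ] [40.2 88.4]
tree [ 0.4765 -0.034   0.09  ] [-96.9 102.4]
gateend [ 0.6241 -0.1011  0.062 ] [-145.1  -52.5]
ball [0.6352 0.0012 0.08  ] [-42.2 -50.6]
loco [0.6884 0.0372 0.05  ] [  0.2 -99. ]
top van 352 [-64. -25.] [ 9. 23.] [0.073 0.08 ]
top bar 143 [26. 69.] [ 53. 115.] [0.097 0.107]
top tree 147 [-118.   76.] [-78. 117.] [0.055 0.089]
side van 349 [-64. -24.] [12. 22.] [0.075 0.078]
side bar 174 [26. 69.] [ 53. 115.] [0.096 0.104]
side tree 232 [-118.   77.] [-86. 116.] [0.056 0.087]
[[-0.908  0.419 -0.   ]
 [ 0.419  0.908 -0.001]
 [-0.    -0.001 -1.   ]]
behind van [ 0.57834379 -0.04486492] [-0.544 -0.373  0.003]
bar behind [0.49892861 0.06088113] [-0.427 -0.31   0.003]
```

move_arm --motion '[{"x": -0.04, "y": -0.028, "spin": 0.17}, {"x": -0.08, "y": -0.056, "spin": 0.34}, {"x": -0.12, "y": -0.084, "spin": 0.51}, {"x": -0.16, "y": -0.112, "spin": 0.68}, {"x": -0.2, "y": -0.14, "spin": 0.85}]' --gripper 28

```text
invalid input
```

```bash
cat > rel.py <<'E'
import sys; from h import *
from scipy.spatial.transform import Rotation as Ro
f=np.load("fr.npz"); R,o,th=f["R"],f["o"],f["th"]
s=bot.get_state(); T=Ro.from_euler("xyz",s["eef_rot"]).as_matrix()
print("t",round(s["time_s"],2),"cross",((s["tcp_pos"][:2]-o)@R*1e3).round(1),"z",round(s["tcp_pos"][2],4),"spin to go",(np.arctan2(T[1,0],T[0,0])-th).round(3),"F",np.round(s["wrist_force"],1),"w",s["gripper_width"])
if len(sys.argv)>3:
    w=[*(R@(np.array([float(a) for a in sys.argv[1:3]])/1e3)+o),float(sys.argv[3])/1e3]
    print("rel",(T.T@(np.array(w)-s["tcp_pos"])).round(4))
E
python3 rel.py -100 -1 200
```

```text
t 0.1 cross [425.1 405.4] z 0.2023 spin to go 1.263 F [-0.4 -0.1 -0.5] w 1.0026918028904466
rel [-0.5463 -0.3774  0.0027]
```

move_arm --motion '[{"x": -0.04, "y": -0.028, "z": 0, "spin": 0.17}, {"x": -0.08, "y": -0.056, "z": 0, "spin": 0.34}, {"x": -0.12, "y": -0.084, "z": 0, "spin": 0.51}, {"x": -0.16, "y": -0.112, "z": 0, "spin": 0.68}, {"x": -0.2, "y": -0.14, "z": 0, "spin": 0.85}]' --gripper 28

```text
time_s: 0.72
tcp_pos: [0.3645, 0.3095, 0.2026]
eef_rot: [-3.141, 0.0, 1.853]
wrist_force: [0.6, 0.7, 0.7]
gripper_width: 0.285
grip_force: 0.0
```

```bash
python3 rel.py -100 -1 200
```

```text
t 0.72 cross [229.9 256.4] z 0.2026 spin to go 0.408 F [0.6 0.7 0.7] w 0.28450073646289176
rel [-0.4049  0.1055  0.0027]
```

move_arm --motion '[{"x": -0.05, "y": 0.012, "z": 0, "spin": 0.1}, {"x": -0.1, "y": 0.024, "z": 0, "spin": 0.2}, {"x": -0.15, "y": 0.036, "z": 0, "spin": 0.3}, {"x": -0.2, "y": 0.05, "z": 0, "spin": 0.41}, {"x": -0.25, "y": 0.065, "z": 0, "spin": 0.41}]'

```text
time_s: 1.35
tcp_pos: [0.4979, 0.0883, 0.2026]
eef_rot: [-3.141, 0.0, 1.447]
wrist_force: [-0.4, 0.8, 0.2]
gripper_width: 0.281
grip_force: 0.0
```

```bash
python3 rel.py -100 -1 200
```

```text
t 1.35 cross [27.1 96.4] z 0.2026 spin to go 0.002 F [-0.4  0.8  0.2] w 0.2808561200400313
rel [-0.1273  0.0972  0.0026]
```

move_arm --motion '[{"x": -0.035, "y": 0.025, "z": 0, "spin": 0}, {"x": -0.07, "y": 0.05, "z": 0, "spin": 0}, {"x": -0.1, "y": 0.075, "z": 0, "spin": 0}, {"x": -0.122, "y": 0.095, "z": 0.02, "spin": 0}, {"x": -0.122, "y": 0.095, "z": 0.06, "spin": 0}]'

```text
time_s: 1.98
tcp_pos: [0.5779, -0.0452, 0.1423]
eef_rot: [3.139, 0.001, 1.446]
wrist_force: [0.1, 1.0, -0.8]
gripper_width: 0.28
grip_force: 0.0
```

```bash
python3 - <<'E'
from h import *
p,d=bot.camera("side"); c=cv2.resize(p[130:280,210:400],None,fx=4,fy=4,interpolation=cv2.INTER_CUBIC); cv2.imwrite("pics/s2.png",c[:,:,::-1])
E
python3 rel.py -100 -1 37
```

```text
t 2.02 cross [-94.1   3.5] z 0.137 spin to go 0.002 F [-1.5  0.2 -8.1] w 0.2815031178108486
rel [-0.0058  0.005   0.1   ]
```

View pics/s2.png

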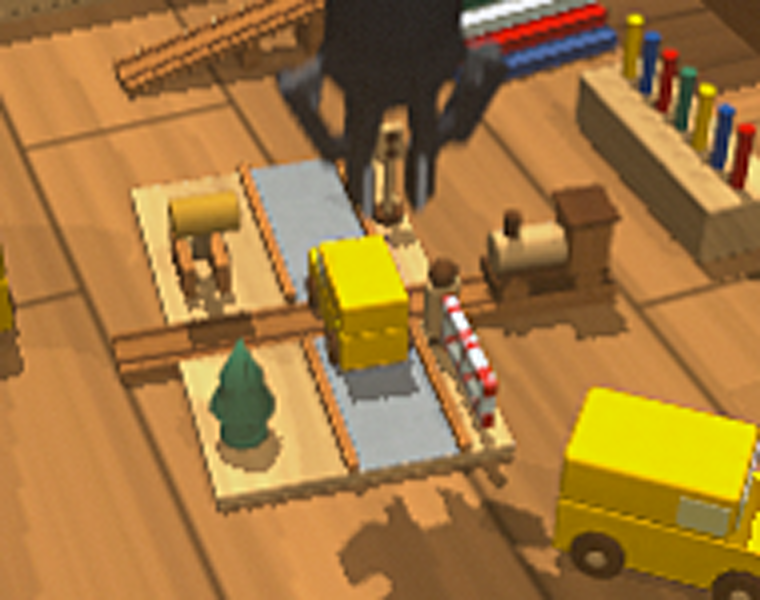

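The side crop (×4, offset 210,130) shows the fingers at about (370,210) and (420,205), behind the van. The knuckle elbows flare at (295,75) and (495,55). I'll measure how low and how wide they are.

```bash
python3 - <<'E'
from h import *
f=np.load("fr.npz"); R,o=f["R"],f["o"]
s=bot.get_state(); t=s["tcp_pos"]; tc=(t[:2]-o)@R
A=[]
for n in("side","top"):
    p,d=bot.camera(n); W=cloud(n,d); P=W[np.isfinite(W[...,0])]
    c=((P[:,:2]-o)@R-tc); k=(abs(c)<.12).all(1)&(P[:,2]>.112)
    A.append(np.c_[c[k],P[k,2]-t[2]]*1e3)
A=np.vstack(A); print(len(A))
for z in range(-20,150,10):
    k=(A[:,2]>=z)&(A[:,2]<z+10)
    if k.sum()>3: print(z,k.sum(),np.percentile(A[k],2,0).round(),np.percentile(A[k],98,0).round())
print(bot.get_state()["tcp_pos"])
E
```

```text
12606
30 28 [-11. -22.  32.] [ 6. 22. 40.]
40 48 [-11. -22.  41.] [ 6. 27. 50.]
50 51 [-11. -24.  50.] [ 8. 27. 59.]
60 52 [-11. -24.  60.] [ 9. 27. 70.]
70 78 [-13. -40.  71.] [ 8. 39. 79.]
80 148 [-12. -43.  81.] [13. 46. 90.]
90 109 [-16. -50.  90.] [ 15.  51. 100.]
100 130 [-17. -55. 101.] [ 10.  56. 110.]
110 153 [-17. -59. 110.] [ -0.  60. 120.]
120 228 [-19. -61. 120.] [ 11.  65. 130.]
130 206 [-18. -46. 130.] [  7.  60. 140.]
140 92 [-12. -37. 140.] [  8.  41. 150.]
[ 0.57589887 -0.04278937  0.14183097]
```

```bash
python3 - <<'E'
from h import *
m=bot.camera_model("side"); t=bot.get_state()["tcp_pos"]
K=np.array([[m["fx"],0,m["cx"]],[0,m["fy"],m["cy"]],[0,0,1.]])
X=np.array([t+[0,0,h] for h in(0,.01,.02,.03,.04)])
q,_=cv2.projectPoints(X,cv2.Rodrigues(np.array(m["R"]))[0],np.array(m["t"]),K,np.array([m["k1"],0,0,0.]))
print(((q[:,0]-[210,130])*4).round())
E
python3 rel.py -98 -1 37
```

```text
[[385. 250.]
 [386. 237.]
 [386. 224.]
 [386. 211.]
 [386. 197.]]
t 2.12 cross [-93.2   2.7] z 0.1418 spin to go 0.003 F [-0.3 -0.8  0.5] w 0.27462827108047855
rel [-0.0047  0.004   0.1048]
```

move_arm --motion '[{"x": -0.004, "y": 0.004, "z": 0.03, "spin": 0}, {"x": -0.004, "y": 0.004, "z": 0.06, "spin": 0}, {"x": -0.004, "y": 0.004, "z": 0.085, "spin": 0}, {"x": -0.004, "y": 0.004, "z": 0.085, "spin": 0}]' --gripper 15

```text
time_s: 2.62
tcp_pos: [0.5802, -0.047, 0.0581]
eef_rot: [-3.141, 0.0, 1.449]
wrist_force: [0.6, -0.4, 1.4]
gripper_width: 0.145
grip_force: 0.0
```

```bash
python3 - <<'E'
from h import *
p,d=bot.camera("side"); c=cv2.resize(p[130:280,210:400],None,fx=4,fy=4,interpolation=cv2.INTER_CUBIC)
m=bot.camera_model("side"); t=bot.get_state()["tcp_pos"]
K=np.array([[m["fx"],0,m["cx"]],[0,m["fy"],m["cy"]],[0,0,1.]])
X=np.array([t+[0,0,h] for h in(0,.02,.04)])
q,_=cv2.projectPoints(X,cv2.Rodrigues(np.array(m["R"]))[0],np.array(m["t"]),K,np.array([m["k1"],0,0,0.]))
for a in (q[:,0]-[210,130])*4: cv2.circle(c,(int(a[0]),int(a[1])),4,(0,255,255),1)
cv2.imwrite("pics/s3.png",c[:,:,::-1])
E
python3 rel.py -98 -1 37
```

```text
t 2.67 cross [-97.   -2.6] z 0.0591 spin to go 0.004 F [ 0.3 -0.7  0.9] w 0.155795252233172
rel [-0.001  -0.0017  0.0221]
```

View pics/s3.png

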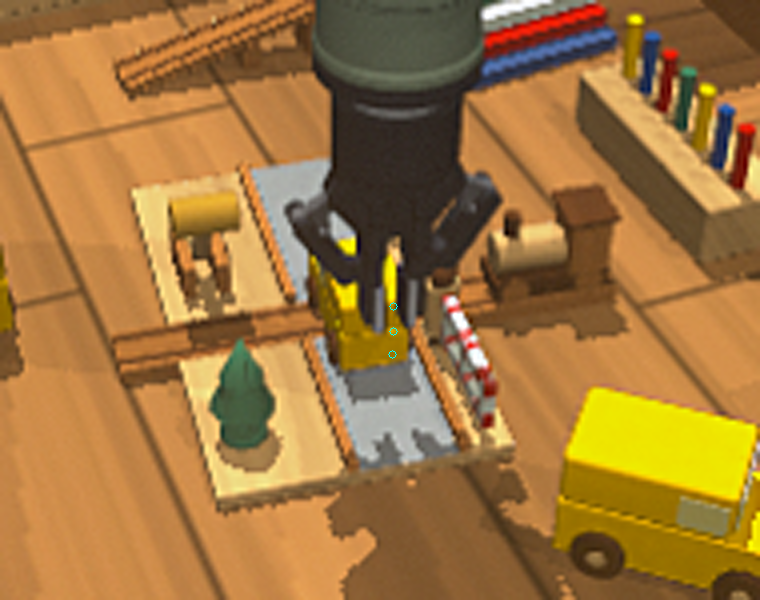

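The fingertips, at about (385,320) in the crop, sit behind the tail and roughly 20 mm above the nominal TCP marks. Next I go lower, then push slowly.

move_arm --motion '[{"x": 0, "y": -0.002, "z": 0.015, "spin": 0}, {"x": 0, "y": -0.002, "z": 0.032, "spin": 0}, {"x": 0, "y": -0.002, "z": 0.032, "spin": 0}, {"x": 0.008, "y": -0.002, "z": 0.032, "spin": 0}, {"x": 0.016, "y": -0.002, "z": 0.032, "spin": 0}]'

```text
time_s: 3.3
tcp_pos: [0.5805, -0.0304, 0.0261]
eef_rot: [3.141, -0.0, 1.449]
wrist_force: [-0.6, 0.7, 0.5]
gripper_width: 0.147
grip_force: 0.0
```

move_arm --motion '[{"x": 0.008, "y": 0, "z": 0, "spin": 0}, {"x": 0.016, "y": 0, "z": 0, "spin": 0}, {"x": 0.024, "y": 0, "z": 0, "spin": 0}, {"x": 0.032, "y": 0, "z": 0, "spin": 0}, {"x": 0.04, "y": 0, "z": 0, "spin": 0}]'

```text
time_s: 3.92
tcp_pos: [0.5851, 0.0089, 0.0257]
eef_rot: [3.142, 0.0, 1.449]
wrist_force: [0.4, -1.4, 1.9]
gripper_width: 0.155
grip_force: 0.9
```

```bash
cat > van.py <<'E'
from h import *
f=np.load("fr.npz"); R,o=f["R"],f["o"]
for n in("side","top"):
    p,d=bot.camera(n); W=cloud(n,d)
    h=cv2.cvtColor(p,cv2.COLOR_RGB2HSV); y=(h[...,0]>24)&(h[...,0]<34)&(h[...,1]>190)
    c=((W[...,:2]-o)@R)*1e3
    k=y&(c[...,0]>-100)&(c[...,0]<200)&(abs(c[...,1])<40)&(W[...,2]>.02)&(W[...,2]<.1)
    top=k&(W[...,2]>.066)
    for nm,q in(("all",k),("roof",top)):
        if q.sum()>5: print(n,nm,q.sum(),c[q].min(0).round(),c[q].max(0).round(),"z",W[q][:,2].max().round(3),"ang",[round(cv2.minAreaRect(c[q].astype(np.float32))[2],1)])
    cv2.imwrite(f"pics/v_{n}.png",cv2.resize(p[125:260,175:375],None,fx=4,fy=4)[:,:,::-1])
E
python3 van.py; python3 rel.py -98 -1 26
```

```text
side all 67 [-47. -18.] [41. 21.] z 0.097 ang [89.1]
side roof 67 [-47. -18.] [41. 21.] z 0.097 ang [89.1]
t 4.03 cross [-40.    0.1] z 0.0256 spin to go 0.004 F [-1.   0.2 -0.3] w 0.14827711307314967
rel [-0.058   0.0008 -0.0004]
```

move_arm --motion '[{"x": 0.009, "y": 0, "z": 0, "spin": 0}, {"x": 0.018, "y": 0, "z": 0, "spin": 0}, {"x": 0.027, "y": 0, "z": 0, "spin": 0}, {"x": 0.036, "y": 0, "z": 0, "spin": 0}, {"x": 0.044, "y": 0, "z": 0, "spin": 0}]'

```text
time_s: 4.65
tcp_pos: [0.5905, 0.0528, 0.0257]
eef_rot: [-3.142, 0.0, 1.449]
wrist_force: [-0.2, -1.5, 0.7]
gripper_width: 0.149
grip_force: 0.6
```

move_arm --motion '[{"x": 0.008, "y": 0, "z": 0, "spin": 0}, {"x": 0.016, "y": 0, "z": 0, "spin": 0}, {"x": 0.024, "y": 0, "z": 0, "spin": 0}, {"x": 0.03, "y": 0, "z": 0, "spin": 0}, {"x": 0.033, "y": 0, "z": 0, "spin": 0}]'

```text
time_s: 5.28
tcp_pos: [0.5945, 0.0853, 0.0257]
eef_rot: [3.142, 0.0, 1.449]
wrist_force: [0.1, -1.5, 0.6]
gripper_width: 0.15
grip_force: 0.6
```

move_arm --motion '[{"x": -0.015, "y": 0, "z": 0, "spin": 0}, {"x": -0.04, "y": 0, "z": 0, "spin": 0}, {"x": -0.04, "y": 0, "z": -0.05, "spin": 0}, {"x": -0.05, "y": 0, "z": -0.1, "spin": 0}, {"x": -0.06, "y": 0, "z": -0.14, "spin": 0}]'

```text
time_s: 5.9
tcp_pos: [0.587, 0.0235, 0.1677]
eef_rot: [3.141, 0.0, 1.448]
wrist_force: [0.3, 0.2, -0.1]
gripper_width: 0.15
grip_force: 0.0
```

```bash
python3 van.py; python3 rel.py 0 92 170
```

```text
side all 234 [ 48. -22.] [145.  23.] z 0.079 ang [1.4]
side roof 228 [ 48. -22.] [120.  22.] z 0.079 ang [89.1]
top all 142 [ 89. -24.] [142.  23.] z 0.083 ang [87.8]
top roof 76 [ 89. -24.] [116.  23.] z 0.083 ang [87.8]
t 6.0 cross [-26.8  -1.6] z 0.1696 spin to go 0.001 F [ 0.2  0.4 -1.1] w 0.14985742347133138
rel [ 0.0269 -0.0936 -0.0009]
```

View pics/v_side.png

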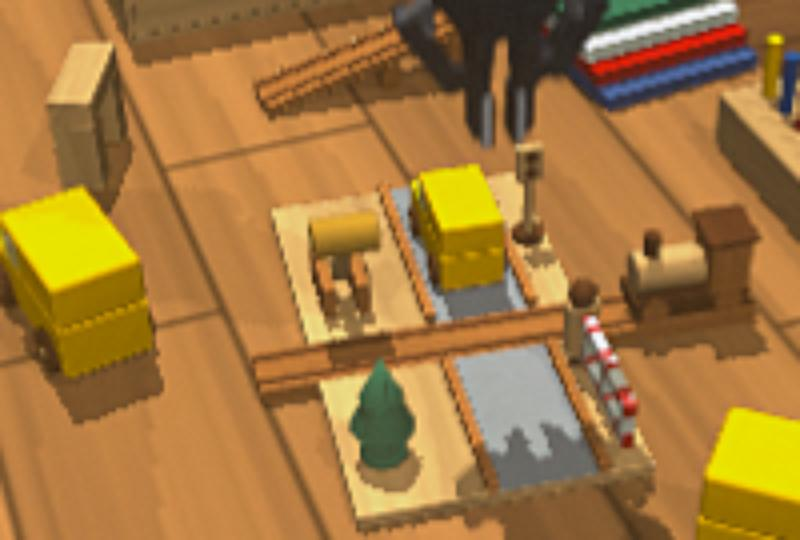

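The van now stands past the track, with its tail at about x 48 and nose at about 148, so its origin is near 98 mm. It is straight and centred, and the toys are undisturbed. The lever bar is at (345,235) in this crop and next to be pushed.

move_arm --motion '[{"x": 0.005, "y": -0.03, "z": 0, "spin": 0}, {"x": 0.015, "y": -0.06, "z": 0, "spin": 0}, {"x": 0.022, "y": -0.093, "z": 0, "spin": 0}, {"x": 0.022, "y": -0.093, "z": 0.03, "spin": 0}, {"x": 0.022, "y": -0.093, "z": 0.06, "spin": 0}]'

```text
time_s: 6.62
tcp_pos: [0.4972, 0.0577, 0.1049]
eef_rot: [3.141, 0.0, 1.448]
wrist_force: [0.6, 0.9, -0.3]
gripper_width: 0.153
grip_force: 0.0
```

```bash
python3 rel.py -5 92 52
```

```text
t 6.62 cross [-3.4 93.3] z 0.1049 spin to go 0.003 F [ 0.6  0.9 -0.3] w 0.15342513648108613
rel [-0.0016  0.0012  0.053 ]
```

move_arm --motion '[{"x": 0, "y": 0.001, "z": 0.025, "spin": 0}, {"x": 0, "y": 0.001, "z": 0.051, "spin": 0}, {"x": 0, "y": 0.001, "z": 0.051, "spin": 0}, {"x": 0.008, "y": 0.001, "z": 0.051, "spin": 0}, {"x": 0.015, "y": 0.001, "z": 0.051, "spin": 0}]'

```text
time_s: 7.25
tcp_pos: [0.5008, 0.074, 0.0556]
eef_rot: [3.14, -0.0, 1.449]
wrist_force: [-0.4, 0.5, -0.0]
gripper_width: 0.15
grip_force: 0.0
```

move_arm --motion '[{"x": 0.006, "y": 0, "z": 0, "spin": 0}, {"x": 0.012, "y": 0, "z": 0, "spin": 0}, {"x": 0.018, "y": 0, "z": 0, "spin": 0}, {"x": 0.024, "y": 0, "z": 0, "spin": 0}, {"x": 0.03, "y": 0, "z": 0, "spin": 0}]'

```text
time_s: 7.88
tcp_pos: [0.504, 0.1035, 0.0547]
eef_rot: [-3.141, 0.0, 1.449]
wrist_force: [-0.2, -0.2, 0.5]
gripper_width: 0.149
grip_force: 0.3
```

```bash
python3 rel.py 54 92 52
```

```text
t 7.88 cross [42.9 92.3] z 0.0547 spin to go 0.003 F [-0.2 -0.2  0.5] w 0.1492393110774275
rel [0.0111 0.0004 0.0027]
```

move_arm --motion '[{"x": 0.005, "y": 0, "z": 0, "spin": 0}, {"x": 0.01, "y": 0, "z": 0, "spin": 0}, {"x": 0.014, "y": 0, "z": 0, "spin": 0}, {"x": 0.014, "y": 0, "z": 0, "spin": 0}, {"x": 0.014, "y": 0, "z": 0, "spin": 0}]'

```text
time_s: 8.5
tcp_pos: [0.5057, 0.1167, 0.0547]
eef_rot: [-3.142, 0.0, 1.449]
wrist_force: [-0.5, 0.2, 0.7]
gripper_width: 0.15
grip_force: 0.0
```

move_arm --motion '[{"x": -0.01, "y": 0, "z": 0, "spin": 0}, {"x": -0.03, "y": 0, "z": 0, "spin": 0}, {"x": -0.04, "y": 0, "z": -0.05, "spin": 0}, {"x": -0.04, "y": -0.03, "z": -0.1, "spin": 0}, {"x": -0.04, "y": -0.06, "z": -0.15, "spin": 0}]'

```text
time_s: 9.12
tcp_pos: [0.4402, 0.0836, 0.206]
eef_rot: [-3.141, 0.0, 1.447]
wrist_force: [0.8, 1.5, 1.1]
gripper_width: 0.15
grip_force: 0.0
```

```bash
python3 van.py; python3 rel.py 54 92 52
```

```text
side all 231 [ 48. -22.] [142.  23.] z 0.08 ang [1.1]
side roof 225 [ 48. -22.] [120.  22.] z 0.08 ang [89.6]
top all 200 [ 46. -24.] [141.   6.] z 0.084 ang [2.0]
top roof 168 [ 46. -24.] [117.   6.] z 0.084 ang [4.3]
t 9.22 cross [ 15.9 153. ] z 0.2086 spin to go 0.003 F [-0.2  0.8 -0.5] w 0.14608041543178235
rel [0.0376 0.0604 0.1569]
```

View pics/v_side.png

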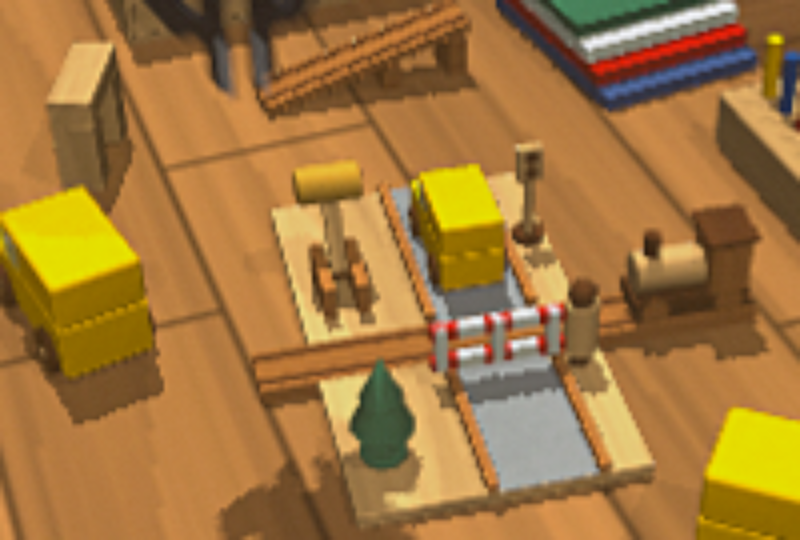

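The lever bar is now on the far side at (327,180). The gate lies shut across the road from (440,345) to (580,320), the van is in place, and the arm is clear.

```bash
python3 -c "
from bench import bot
print(bot.hand_in())"
```

```text
the job is handed in; nothing more can be done
None
```

The job is handed in (no verdict was returned): the van stands on the road clear of the track with its origin at about x 98 mm, the lever has snapped over, the gate is shut, and the other toys look undisturbed in the last camera view.

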